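# Unhook the router insert plate from its jig and clip it level into its seat

## Task

The grey insert plate is hooked in the plywood routing jig by the spring-loaded hold-down finger: lift the finger by its knob before the plate is moved, swing it aside and let it down, take the plate out by its tongue and lay it flat in the middle of the cork mat and let go. Then take it again by its wide body, tuck the tongue under the keeper bridge of the seat and press the other end down past the spring latch until the plate is held level. Leave the other things on the bench where they are.

Things in the scene. Friction and masses are not known exactly. Their poses are not given: they have to be found in the camera images.
- plate: Loose grey plastic plate, 14 mm thick, 0.2 kg. Wide body 120 mm (x -60 to 60) by 66 mm (y) with a 30 mm round through hole at x=18; at the -x end a tongue 45 mm long (x -105 to -60), 38 mm wide, same thickness. Origin: underside, centre of the wide body; z up. Balance point x=-15. Starts in the jig, its frame within 2 mm and 0.01 rad of the jig's, 12 mm above the bench.
- tongue_end (a point): Middle of the tongue's end face (plate x=-105, y=0, z=7).
- jig: Fixed plywood jig. Origin on the bench under the plate's origin, same axes. Board 12 mm high, x -50 to 120, y +-56. Two fences (x +-50, y 35 to 49 either side) and a stop (x 63 to 75), all 26 mm high, flush with the plate's top, so the wide body cannot be gripped there; the tongue and 10 mm of the body overhang the board at -x. Open above: with the finger aside the plate lifts out.
- post_top (a point): Top centre of the upright steel post (dia 14, 102 mm above the bench) on the jig at x=98, y=0: the hold-down finger slides up and down on it and swings about it.
- hold_down (a joint): Lift of the hold-down finger on its post, m: 0 = bearing on the plate at the start, most 0.032, lowest -0.003 with nothing under it. A spring pushes it down with 6.5 N at 0 and 250 N/m more as it rises; its weight adds 1.7 N. A lift of 0.012 or more frees the nose from the hole.
- finger (a joint): Swing of the finger about the post, rad, counter-clockwise from above, free both ways to 1.6; it stays where left. 0 = pointing to the jig's -x. Arm 22 mm wide, 36 to 46 mm above the bench at lift 0. Under its end, 80 mm from the post's axis, a pad (dia 37) bears on the plate and a nose (dia 22) reaches 10 mm into the plate's hole. From 0.85 rad either way it is clear of the plate.
- knob_top (a point): Centre of the top of the knob on the finger's end, above the nose, 80 mm from the post's axis: a black upright cylinder, dia 28, 36 mm tall (46 to 82 mm above the bench at lift 0).
- seat: Fixed seat, grey base with aluminium parts. Origin on the bench under the origin of the seated plate, same axes (tongue to -x). Bed 12 mm above the bench; the seated plate's top is 26 mm above the bench. Side rails for the wide part, x -58 to -10, inner faces y=+-36, 26 mm high. For x above -5 the base is only 50 mm wide, so fingers can stand beside the plate.
- keeper (a point): Centre of the top of the seat's keeper bridge, which covers the tongue's last 25 mm (seat x=-98.5, y=0, 46 mm above the bench). Roof x -117 to -80, its underside 38 mm above the bench (26 above the bed), opening 44 mm wide, inner stop wall at x=-107. The tongue goes in from +x.
- latch_tip (a point): Middle of the tip edge of the spring latch at the seat's +x end (seat x=55, 29 mm above the bench when closed). Its 30 mm wide steep upper face rises from the tip to x=64, 45 mm high; housing behind, x 74 to 110, 36 mm high. Pressing the plate's end down on it (10 to 20 N) pushes it back to +x (3 N, then 400 N/m); then it closes over the plate's top edge.
- mat: Fixed cork mat on the bench, 240 (x) by 130 (y) by 4 mm; origin at the centre of its underside.
- wrench: Loose steel wrench 130 mm long, lying along its x; a bystander.
- offcut: Loose light wood batten 110 x 26 x 18 mm; a bystander.
- glue: White glue bottle, dia 60, 160 mm tall; a bystander.
- tape: Black round tape measure, dia 68, 32 mm tall; a bystander.
- earmuffs: Black ear defenders lying down, about 160 x 150 x 70 mm; a bystander.
- dustbrush: Bench brush 220 mm long; a bystander.
- pushblock: Wooden push block 160 x 60 x 72 mm; a bystander.
There are look-alikes about, which are no part of the job. Of the things that look like the jig, take the one that is farthest from the robot's base at the start.

How it is judged:
By the outcome, as a careful person would: the job done as asked, in the order asked, and still so for the second after the job is handed in, with the robot touching nothing.
It also fails if it takes over 70 s, if anything falls off the work surface, if the arm or the gripper's body presses on something with over 40 N, if the wrist force passes 120 N, or if a joint passes its speed limit or range.

## Robot

A 6-joint arm with a two-finger parallel gripper is mounted at the origin on the work surface. World frame = base frame: x ahead of the robot, y to its left, z up, the work surface at z = 0. Lengths are in m, angles in rad, forces in N, time in s.
With the tool pointing down it reaches from about 0.275 to 0.725 m from the base axis. Payload 5.6 kg.
Tool frame: the origin (TCP) lies at the very end of the fingers, on their centre line; the grasp point (between the pads) lies 19 mm behind it (arm.grip_depth is the distance from the TCP to the grasp point, in m); y points along the fingers, z is the direction in which the jaws open and shut, and the axes are right-handed (so a half turn about y gives the same grasp; the last joint's range is limited). The gripper opens to 85 mm and grips with 20 to 120 N. Pads are 22 mm wide; open, the fingers measure 114 mm over their backs; the gripper's body (76 mm by 85 mm) begins 54 mm behind the grasp point. The pads swing forward as they close: fully open they stand 13 mm farther back than shut.
Start: joints at [-0.916, 0.255, 0.108, 0, -1.424, -0.285], TCP at [0.199, -0.513, 0.202] pointing down, gripper open.
Joint ranges: [-2.95, 2.95], [-1.21, 1.97], [-1.09, 1.5], [-2.87, 1.71], [-2.94, -0.07], [-3.05, 3.05]. Speed limits (rad/s): [2.57, 2.57, 3.14, 3.14, 3.14, 3.14].

## Interface

Orientations are given as a rotation vector (axis times angle).
In Python, from station import arm gives the robot as it stands. Calls block until the motion is done:
- arm.goto(position, orientation): joint-space move of the TCP to a pose.
- arm.move_linear(position, velocity=0.15, ori=None, guard=None): straight line of the TCP; ori=None keeps the orientation; velocity is the mean speed in m/s. With guard (N) it stops when the force on the tool has changed by that much, and returns True; else False.
- arm.set_joints(angles): joint-space move.
- arm.set_gripper(opening, grip_force=None): opening from 0.0 (shut) to 1.0 (fully open); grip_force is the grip in N (None keeps the last); returns when the fingers have stopped.
- arm.sleep(seconds).
- arm.solve_ik(position, orientation): joint angles nearest the present ones, or None.
- arm.snapshot(name): name is "side" or "top" or "wrist"; returns the picture (480x640x3 uint8, blue, green, red); there is no depth.
- arm.get_calibration(name): a dict with "mtx" (3x3 intrinsics, pixels), "position" and "orientation" of the camera in the world; the wrist camera has in their place "T_tool_cam" (4x4, takes a point from camera to tool coordinates, whose origin is the TCP and whose axes are the tool frame's). Camera axes: x right, y down, z forward; pixel columns grow to the right and rows downward; lengths in m; the calibration is good to about 2 mm. A picture is of the moment at which its call begins: read the wrist's pose just before it. get_calibration takes no time and is no camera call.
A pose or a line that the arm cannot do raises arm.Unreachable and nothing moves.
- arm.hand_in(): hands the job in, once; it reports no verdict.
Readings, each from a call of its own:
- arm.get_time(): time.
- arm.get_qpos(): joint angles.
- arm.get_qvel(): joint speeds.
- arm.get_tau(): joint torques, N m.
- arm.get_eef_pos(): TCP position.
- arm.get_tcp_rot(): TCP orientation.
- arm.get_force(): force on the tool from outside, world axes, zero at the start.
- arm.get_torque(): the same for the moment, N m.
- arm.get_finger_gap(): opening from 0.0 (shut) to 1.0 (fully open).
Only numpy, scipy, OpenCV 4.12 (cv2) and the standard library are available. Lean on these libraries where they do the work, as an engineer would, in place of code of your own. Each camera call takes 0.05 s, during which the arm holds its last target.

## Working session

There is one attempt and no reset: what is moved stays moved. The work goes in short steps, each a Python script; the robot and the scene stay as the last script left them, time stands still between calls to the robot, and variables do not carry over. Pictures are saved under pics/ and viewed, and the job is handed in when it is done.

```bash
mkdir -p pics; ls; python3 - <<'E'
from station import arm
import cv2
print(arm.get_time(),arm.get_eef_pos(),arm.get_tcp_rot(),arm.grip_depth)
for n in("side","top","wrist"):
    c=arm.get_calibration(n);print(n,c)
    cv2.imwrite(f"pics/a_{n}.png",arm.snapshot(n))
E
```

```text
pics
0.0 [ 0.19865259 -0.51227548  0.2010991 ] [-1.54939181 -0.28970701  0.29033241] 0.0187
side {'mtx': array([[611.12245792,   0.        , 321.62934064],
       [  0.        , 611.12245792, 242.10736709],
       [  0.        ,   0.        ,   1.        ]]), 'position': array([0.19058563, 1.14100295, 1.04370086]), 'orientation': array([-0.41224674,  2.69221055, -1.30911398])}
top {'mtx': array([[563.37124727,   0.        , 317.96165297],
       [  0.        , 563.37124727, 237.93990056],
       [  0.        ,   0.        ,   1.        ]]), 'position': array([ 0.30729129, -0.02246832,  1.7718307 ]), 'orientation': array([-2.16826621,  2.11935877, -0.12237256])}
wrist {'mtx': array([[343.90297805,   0.        , 329.02786545],
       [  0.        , 343.90297805, 236.42549207],
       [  0.        ,   0.        ,   1.        ]]), 'T_tool_cam': array([[ 7.14202161e-04,  9.57492924e-01,  2.88455872e-01,
        -7.30584365e-02],
       [ 7.83728542e-04, -2.88456393e-01,  9.57492713e-01,
        -1.71852210e-01],
       [ 9.99999438e-01, -4.57772265e-04, -9.56430712e-04,
         5.24081740e-04],
       [ 0.00000000e+00,  0.00000000e+00,  0.00000000e+00,
         1.00000000e+00]])}
```

View pics/a_top.png

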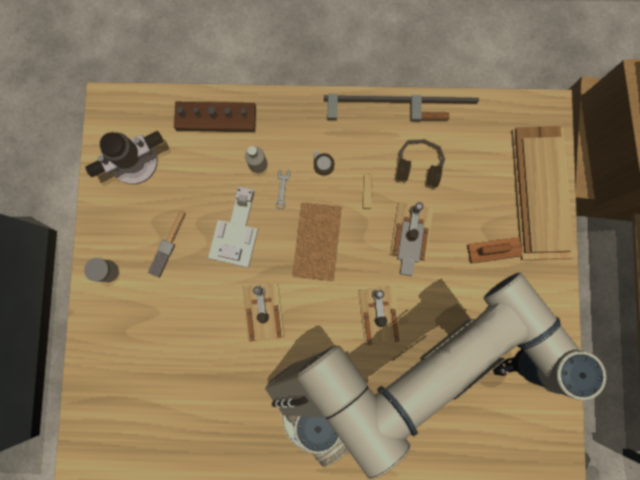

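View pics/a_side.png

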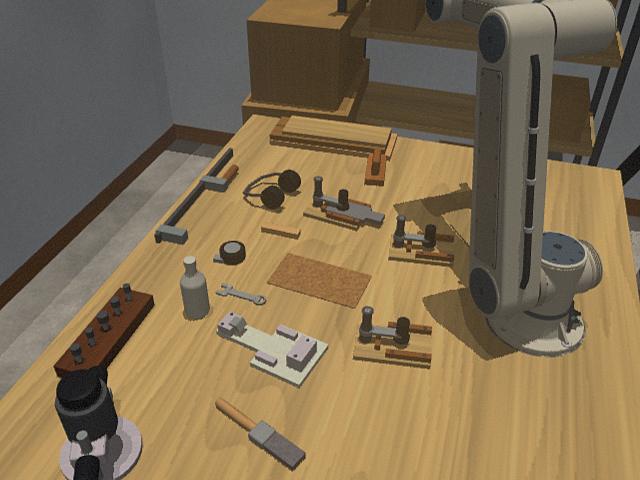

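View pics/a_wrist.png

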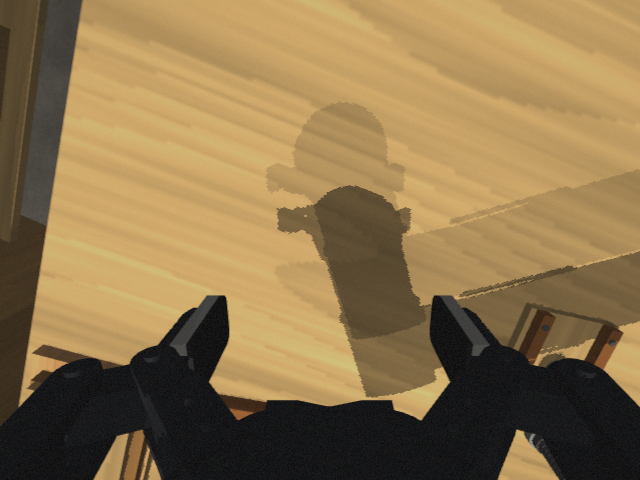

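Three jig-like things appear in the top view: (412,235), (265,310) and (380,315). The base is near (318,430), so (412,235) is the farthest. It is also the only one holding a grey plate. I'll confirm that with crops.

```bash
cat > h.py <<'E'
import numpy as np,cv2
from scipy.spatial.transform import Rotation as R
def cam(arm,n,pose=None):
    c=arm.get_calibration(n)
    if n=="wrist":
        T=c["T_tool_cam"];p,r=pose;Rm=R.from_rotvec(r).as_matrix()
        return c["mtx"],Rm@T[:3,:3],Rm@T[:3,3]+np.array(p)
    return c["mtx"],R.from_rotvec(c["orientation"]).as_matrix(),c["position"]
def ray(C,uv,z):
    K,Rm,p=C;d=Rm@np.linalg.inv(K)@np.array([uv[0],uv[1],1.]);return p+d*(z-p[2])/d[2]
def proj(C,X):
    K,Rm,p=C;x=K@(Rm.T@(np.array(X)-p));return x[:2]/x[2]
def tri(Cs,uvs):
    A=[];b=[]
    for (K,Rm,p),uv in zip(Cs,uvs):
        d=Rm@np.linalg.inv(K)@np.array([uv[0],uv[1],1.]);d/=np.linalg.norm(d)
        M=np.eye(3)-np.outer(d,d);A.append(M);b.append(M@p)
    return np.linalg.lstsq(np.vstack(A),np.hstack(b),rcond=None)[0]
def ori(yaw,tilt=0): # tool down; jaw opening axis z along (cos yaw, sin yaw,0)
    z=np.array([np.cos(yaw),np.sin(yaw),0]);y=np.array([0,0,-1.]);x=np.cross(y,z)
    return R.from_matrix(np.c_[x,y,z]).as_rotvec()
E
python3 - <<'E'
from station import arm
import cv2
from h import *
C=cam(arm,"top")
for uv in[(412,235),(265,310),(380,315),(318,240),(237,228)]:print(uv,ray(C,uv,.03))
t=cv2.imread("pics/a_top.png");s=cv2.imread("pics/a_side.png")
cv2.imwrite("pics/c1.png",cv2.resize(t[185:285,365:465],None,fx=6,fy=6,interpolation=cv2.INTER_CUBIC))
cv2.imwrite("pics/c2.png",cv2.resize(t[175:275,190:290],None,fx=6,fy=6,interpolation=cv2.INTER_CUBIC))
cv2.imwrite("pics/c3.png",cv2.resize(s[170:240,290:400],None,fx=7,fy=7,interpolation=cv2.INTER_CUBIC))
cv2.imwrite("pics/c4.png",cv2.resize(s[300:390,210:340],None,fx=6,fy=6,interpolation=cv2.INTER_CUBIC))
E
```

```text
(412, 235) [ 0.55510775 -0.27941298  0.03      ]
(265, 310) [0.31271869 0.17042505 0.03      ]
(380, 315) [ 0.30596528 -0.18231479  0.03      ]
(318, 240) [0.53306026 0.01280324 0.03      ]
(237, 228) [0.5654701  0.26762631 0.03      ]
```

View pics/c1.png

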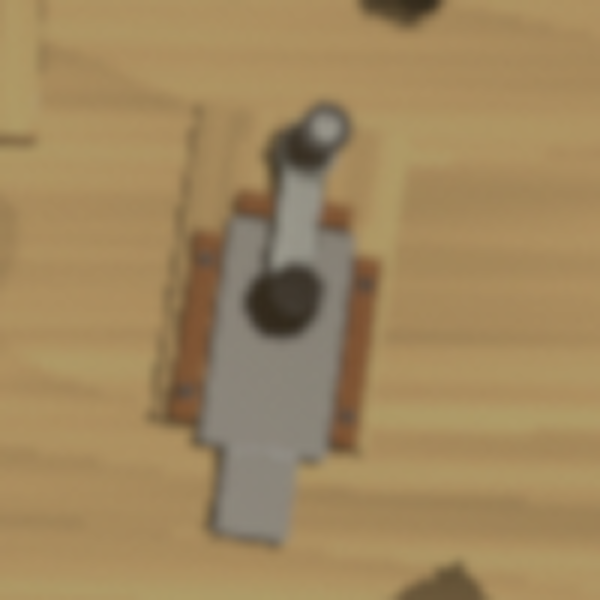

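View pics/c2.png

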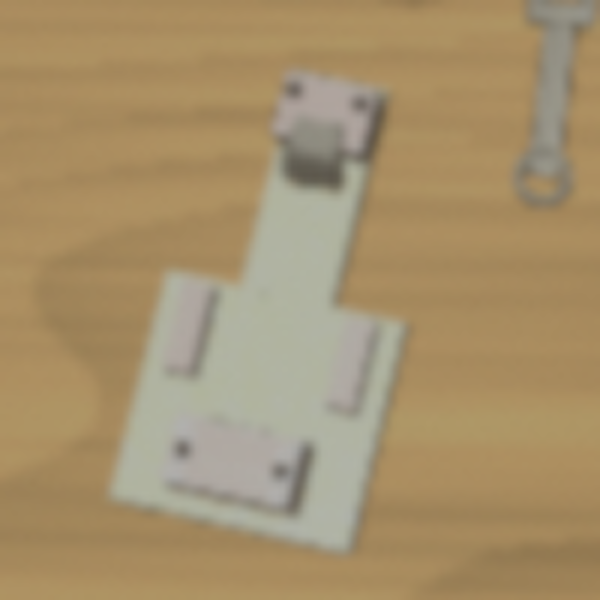

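View pics/c3.png

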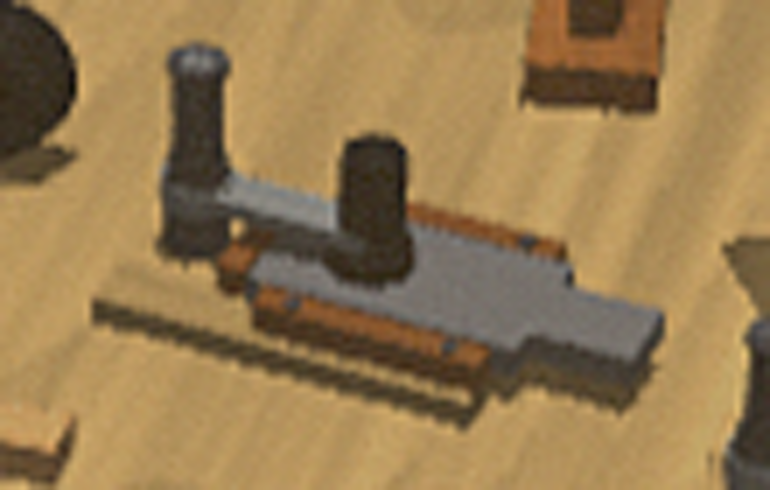

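View pics/c4.png

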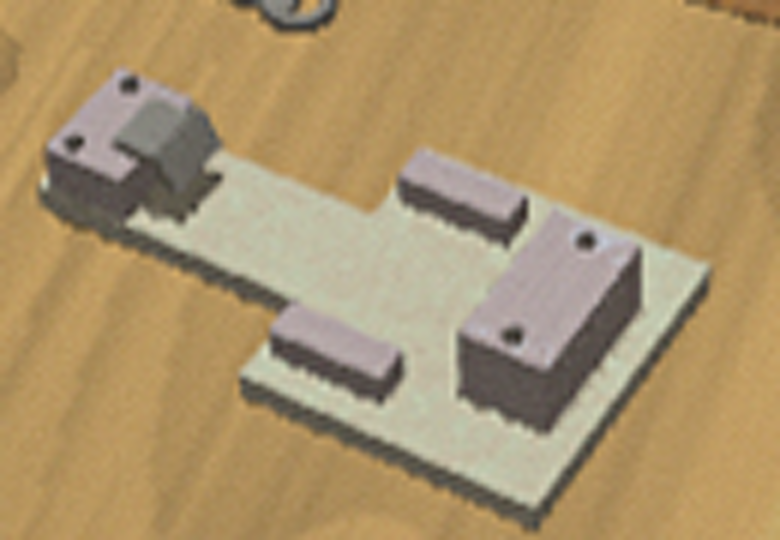

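Confirmed: the jig at (412,235) holds the plate, with its tongue towards the robot. The seat is at (237,228), with the keeper on its far side in the picture and the housing or latch nearer the robot still to be told apart. I'll take close wrist views.

```bash
python3 - <<'E'
from station import arm
import pickle
from h import *
o=ori(np.pi/2)
D={}
for n,p in(("jig",[0.45,-0.275,0.24]),("seat",[0.46,0.265,0.24])):
    print(arm.solve_ik(p,o))
    arm.goto(p,o);arm.sleep(.2)
    pose=(arm.get_eef_pos(),arm.get_tcp_rot());D[n]=pose
    cv2.imwrite(f"pics/w_{n}.png",arm.snapshot("wrist"));print(arm.get_time(),pose)
pickle.dump(D,open("poses.pkl","wb"))
E
```

```text
[-2.51426409e-01  2.01815255e-01  1.34568867e-01 -4.44089210e-16
 -1.50354994e+00 -1.31936992e+00]
1.7083 (array([ 0.44948093, -0.27572332,  0.23987925]), array([-1.57075437e+00,  1.24242452e-03, -8.08180364e-04]))
[ 8.17757827e-01  2.08888346e-01  1.43519828e-01 -4.44089210e-16
 -1.50542781e+00 -2.38855415e+00]
3.9083 (array([0.46032047, 0.26440036, 0.2400551 ]), array([-1.57075293e+00,  8.01987340e-04, -9.59965847e-04]))
```

View pics/w_jig.png

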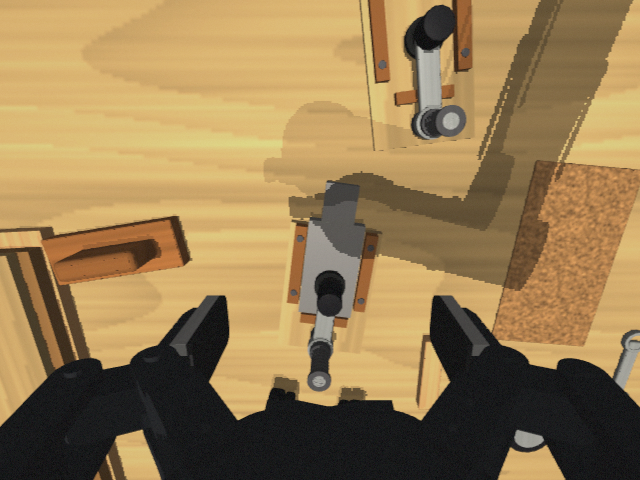

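View pics/w_seat.png

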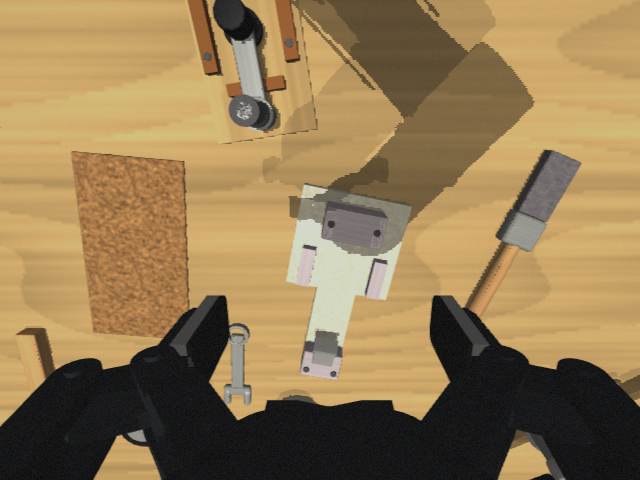

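```bash
python3 - <<'E'
import cv2
t=cv2.imread("pics/w_jig.png");s=cv2.imread("pics/w_seat.png")
cv2.imwrite("pics/d1.png",cv2.resize(t[170:400,270:390],None,fx=2.6*1,fy=2.6,interpolation=cv2.INTER_CUBIC))
cv2.imwrite("pics/d1.png",cv2.resize(t[260:395,270:400],None,fx=4.4,fy=4.4,interpolation=cv2.INTER_CUBIC))
cv2.imwrite("pics/d2.png",cv2.resize(t[170:305,270:400],None,fx=4.4,fy=4.4,interpolation=cv2.INTER_CUBIC))
cv2.imwrite("pics/d3.png",cv2.resize(s[170:320,270:420],None,fx=4,fy=4,interpolation=cv2.INTER_CUBIC))
cv2.imwrite("pics/d4.png",cv2.resize(s[270:390,270:420],None,fx=5,fy=5,interpolation=cv2.INTER_CUBIC))
E
```

```text
(no output)
```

View pics/d1.png

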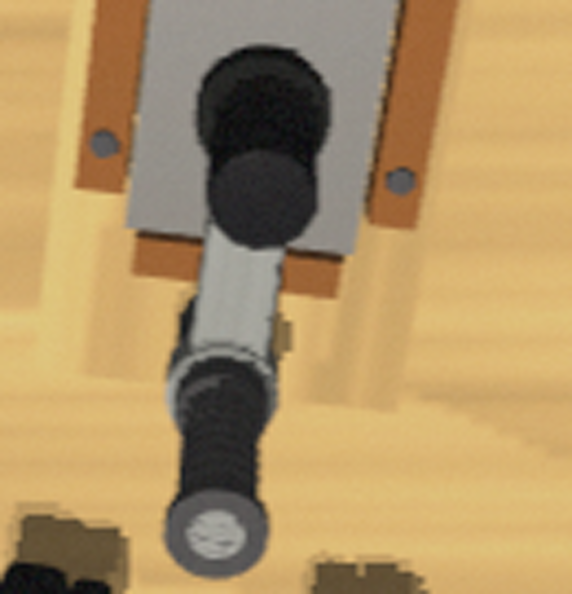

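View pics/d2.png

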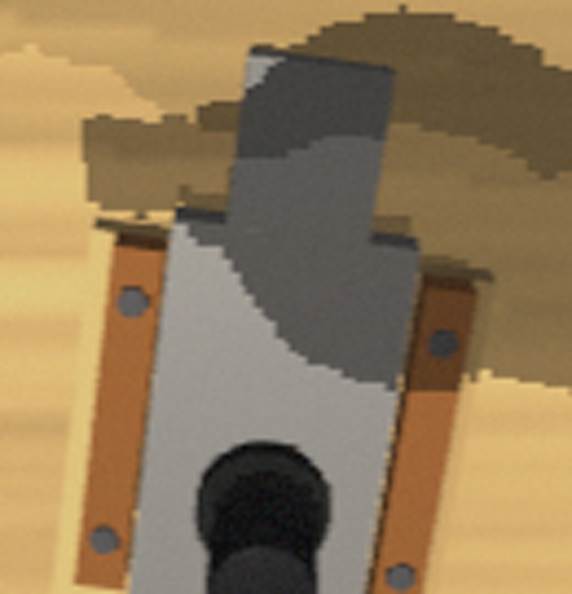

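View pics/d3.png

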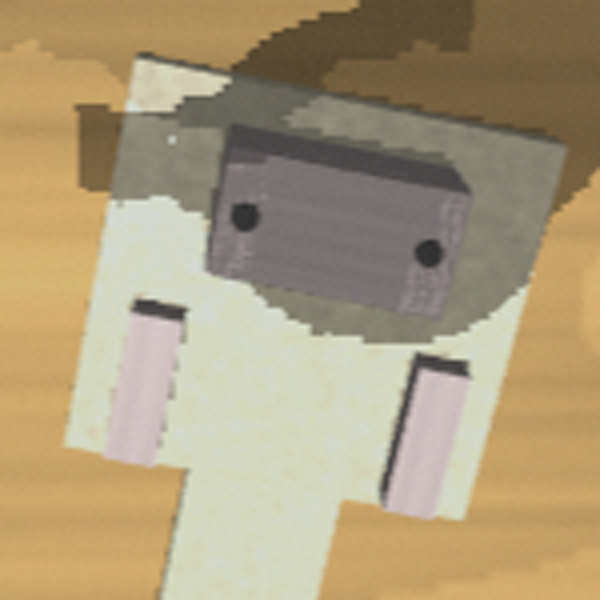

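View pics/d4.png

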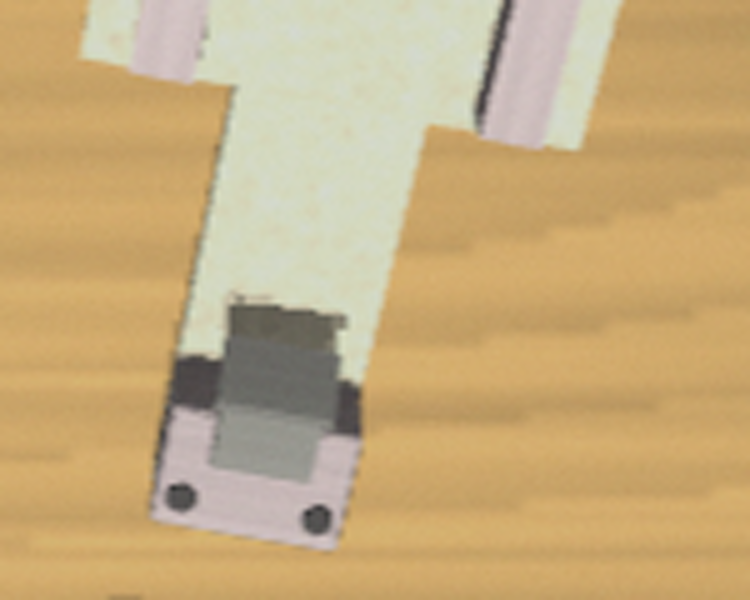

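```bash
cat > fit.py <<'E'
from station import arm
import pickle
from h import *
D=pickle.load(open("poses.pkl","rb"))
def fit(P,Q): # P local Q world 2D
    P=np.array(P,float);Q=np.array(Q,float);p0=P.mean(0);q0=Q.mean(0)
    a=P-p0;b=Q-q0;th=np.arctan2((a[:,0]*b[:,1]-a[:,1]*b[:,0]).sum(),(a*b).sum())
    c,s=np.cos(th),np.sin(th);Rm=np.array([[c,-s],[s,c]]);t=q0-Rm@p0
    return t,th,Q-(P@Rm.T+t)
def full(o,s,uv):return (o[0]+(uv[0]+.5)/s-.5,o[1]+(uv[1]+.5)/s-.5)
E
python3 - <<'E'
from fit import *
np.set_printoptions(precision=4,suppress=True)
C=cam(arm,"wrist",D["jig"])
d1=lambda u:full((270,260),4.4,u); d2=lambda u:full((270,170),4.4,u)
print("knob",ray(C,d1((262,199)),.082),"post",ray(C,d1((216,534)),.102))
L=[((-105,-19),d2((250,58))),((-105,19),d2((393,73))),((-60,-33),d2((178,222))),((-60,33),d2((418,252))),((60,-33),d1((128,228))),((60,33),d1((354,254)))]
t,th,r=fit([np.array(a)/1000 for a,_ in L],[ray(C,b,.026)[:2] for _,b in L]);print("plate",t,th);print(r*1000)
c,s=np.cos(th),np.sin(th)
print("pred knob",t+.018*np.array([c,s]),"post",t+.098*np.array([c,s]))
# check in top/side views
for n in("top","side"):
    CC=cam(arm,n);print(n,proj(CC,[*(t+.018*np.array([c,s])),.082]),proj(CC,[*(t+.098*np.array([c,s])),.102]),[proj(CC,[*(t+np.array([[c,-s],[s,c]])@np.array([-.105,y])),.026]) for y in(-.019,.019)])
C=cam(arm,"wrist",D["seat"])
d3=lambda u:full((270,170),4,u); d4=lambda u:full((270,270),5,u)
L=[((-58,-36),.026,d3((184,320))),((-10,-36),.026,d3((155,467))),((-58,36),.026,d3((420,375))),((-10,36),.026,d3((385,513))),
]+[((-98.5,0),.046,np.mean([d3(x) for x in((236,158),(468,193),(440,317),(208,272))],0)),((92,0),.036,np.mean([d4(x) for x in((172,408),(360,437),(335,548),(152,518))],0))]
t,th,r=fit([np.array(a)/1000 for a,_,_ in L],[ray(C,b,z)[:2] for _,z,b in L]);print("seat",t,th);print(r*1000)
c,s=np.cos(th),np.sin(th)
for n in("top","side"):
    CC=cam(arm,n);print(n,[proj(CC,[*(t+np.array([[c,-s],[s,c]])@np.array(p)),z]) for p,z in(((-.0985,0),.046),((.055,0),.029),((.092,0),.036))])
# mat corners
CT=cam(arm,"top")
im=cv2.imread("pics/a_top.png");
print([ray(CT,u,.004) for u in((303,203),(341,207),(332,280),(293,276))])
E
```

```text
knob [ 0.5517 -0.2754  0.082 ] post [ 0.6321 -0.2868  0.102 ]
plate [ 0.5358 -0.2736] -0.13025490181243596
[[ 0.5295  0.5534]
 [-0.519  -0.6733]
 [ 0.6335  1.2002]
 [ 0.3373 -1.0193]
 [-0.4257  0.4235]
 [-0.5557 -0.4845]]
pred knob [ 0.5537 -0.2759] post [ 0.633  -0.2863]
top [413.3951 233.0727] [417.9086 206.0734] [array([411.5309, 275.4999]), array([399.3168, 273.6266])]
side [342.1504 190.1367] [316.7609 177.6773] [array([383.594 , 213.4195]), array([378.9781, 220.4944])]
seat [0.5847 0.2722] -0.21152788394369465
[[-0.707  -0.4706]
 [-0.0496  0.0968]
 [ 1.7368 -0.272 ]
 [ 0.511   0.6338]
 [-0.2536 -0.5171]
 [-1.2377  0.5291]]
top [array([226.9452, 251.7015]), array([240.2382, 205.1987]), array([242.8391, 193.5325])]
side [array([300.0444, 347.1995]), array([242.169 , 327.0004]), array([228.6615, 319.0161])]
[array([0.6545, 0.0641, 0.004 ]), array([ 0.6441, -0.0574,  0.004 ]), array([ 0.411 , -0.0336,  0.004 ]), array([0.4208, 0.0891, 0.004 ])]
```

```bash
python3 - <<'E'
from station import arm
import pickle
from h import *
D=pickle.load(open("poses.pkl","rb"))
o=ori(-np.pi/2)
for n,p in(("seat2",[0.63,0.27,0.22]),("jig2",[0.61,-0.275,0.22])):
    arm.goto(p,o);arm.sleep(.2)
    pose=(arm.get_eef_pos(),arm.get_tcp_rot());D[n]=pose
    im=arm.snapshot("wrist");cv2.imwrite(f"pics/w_{n}.png",im);print(arm.get_time(),pose,arm.get_qpos())
    cv2.imwrite(f"pics/e_{n}.png",cv2.resize(im[150:350,230:430],None,fx=3,fy=3,interpolation=cv2.INTER_CUBIC))
pickle.dump(D,open("poses.pkl","wb"))
E
```

```text
6.9583 (array([0.62996502, 0.27004634, 0.220104  ]), array([ 1.96776104e-04,  2.22148016e+00, -2.22130973e+00])) [ 6.32201085e-01  5.39004220e-01  5.79976945e-01  1.75976432e-05
 -1.61164826e+00  9.38611587e-01]
9.175 (array([ 0.61034339, -0.27422427,  0.21992664]), array([-1.34460588e-03,  2.22101430e+00, -2.22084644e+00])) [-1.89662577e-01  5.01553512e-01  5.18006923e-01 -4.18728686e-05
 -1.58734742e+00  1.76138815e+00]
```

View pics/w_seat2.png

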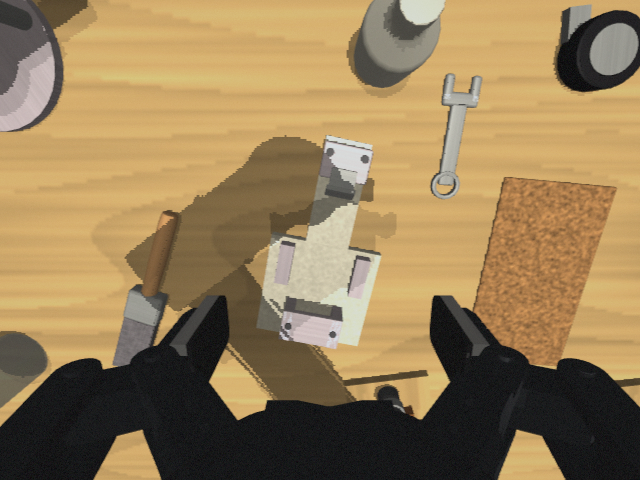

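View pics/e_seat2.png

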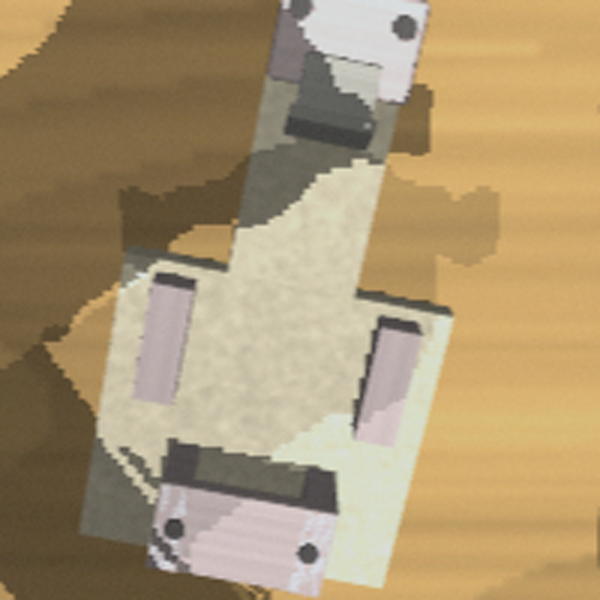

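View pics/e_jig2.png

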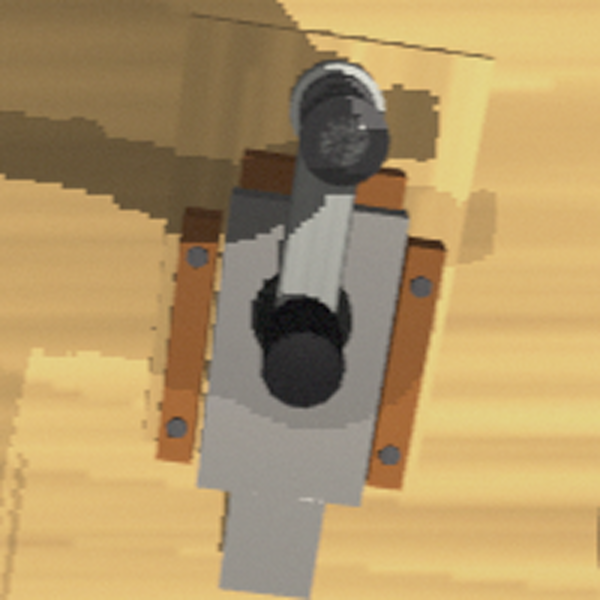

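```bash
python3 - <<'E'
from fit import *
np.set_printoptions(precision=4,suppress=True)
e=lambda u:full((230,150),3,u)
C=cam(arm,"wrist",D["jig2"])
print("knob",ray(C,e((303,370)),.082),"post",ray(C,e((344,139)),.102))
L=[((-105,19),(220,589)),((-105,-19),(311,598)),((-60,33),(198,487)),((-60,-33),(361,505)),((60,33),(233,189)),((60,-33),(408,212))]
t,th,r=fit([np.array(a)/1000 for a,_ in L],[ray(C,e(b),.026)[:2] for _,b in L]);print("plate",t,th);print(r*1000)
c,s=np.cos(th),np.sin(th)
print("pred knob",t+.018*np.array([c,s]),"post",t+.098*np.array([c,s]))
C=cam(arm,"wrist",D["seat2"])
L=[((-58,36),.026,e((173,405))),((-10,36),.026,e((195,290))),((-58,-36),.026,e((355,439))),((-10,-36),.026,e((380,331))),
((-98.5,0),.046,np.mean([e(x) for x in((163,485),(337,512),(318,597),(149,568))],0)),((92,0),.036,np.mean([(329,136),(373,145),(366,185),(321,175)],0))]
t,th,r=fit([np.array(a)/1000 for a,_,_ in L],[ray(C,b,z)[:2] for _,z,b in L]);print("seat",t,th);print(r*1000)
E
```

```text
knob [ 0.5538 -0.2754  0.082 ] post [ 0.6327 -0.2867  0.102 ]
plate [ 0.5363 -0.2742] -0.12876008261023666
[[-0.8866 -0.0291]
 [-0.2648  0.4072]
 [-0.6777 -0.4138]
 [-0.2058  0.3195]
 [ 1.0632 -1.0082]
 [ 0.9717  0.7243]]
pred knob [ 0.5541 -0.2765] post [ 0.6335 -0.2868]
seat [0.5848 0.2717] -0.21015062930573158
[[-0.2557 -0.1002]
 [-0.4112  0.0345]
 [ 0.2298 -0.2431]
 [-1.7733  0.9959]
 [-0.2359 -0.176 ]
 [ 2.4462 -0.5112]]
```

Both wrist views agree: plate (0.536,-0.274), yaw -0.13; seat (0.585,0.272), yaw -0.21. Next I'll lift the knob.

```bash
python3 - <<'E'
from station import arm
from h import *
post=np.array([.6327,-.2867]);k=np.array([.5532,-.2755])
a=np.arctan2(*(post-k)[::-1]);print(a,np.linalg.norm(post-k))
o=ori(a+np.pi/2)
for f in(0,.65,1.3):
    d=a+f;print(arm.solve_ik([*(post-.08*np.array([np.cos(d),np.sin(d)])),.075],ori(d+np.pi/2)))
arm.set_gripper(.65)
arm.goto([*k,.13],o)
print(arm.move_linear([*k,.053],.1,guard=6),arm.get_eef_pos(),arm.get_time())
arm.set_gripper(0,60);arm.sleep(.1)
f0=arm.get_force();print(arm.get_finger_gap(),arm.get_eef_pos(),f0)
p=np.array(arm.get_eef_pos())
arm.move_linear(p+[0,0,.021],.05)
arm.sleep(.1)
print(arm.get_force()-f0,arm.get_eef_pos(),arm.get_finger_gap(),arm.get_time())
pose=(arm.get_eef_pos(),arm.get_tcp_rot())
im=arm.snapshot("side");cv2.imwrite("pics/f1.png",cv2.resize(im[110:260,260:440],None,fx=4,fy=4,interpolation=cv2.INTER_CUBIC))
E
```

```text
-0.13995941390772645 0.08028505464904413
[-2.09511547e-01  4.51418636e-01  6.69114240e-02 -4.44089210e-16
 -1.18628911e+00 -1.50124419e+00]
[-0.28493358  0.5111469   0.16509415  0.         -1.22474358 -0.77582216]
[-0.31764434  0.60814913  0.33235555  0.         -1.29500275 -0.0931114 ]
False [ 0.55376811 -0.27577336  0.0538114 ] 13.25
0.0016224787406248884 [ 0.55327362 -0.27552977  0.05313233] [0.53724632 0.78894763 1.18321374]
[-0.55635167 -0.12508088 -1.60491756] [ 0.55300987 -0.27541505  0.07378547] 0.00032098882291102076 14.5917
```

View pics/f1.png

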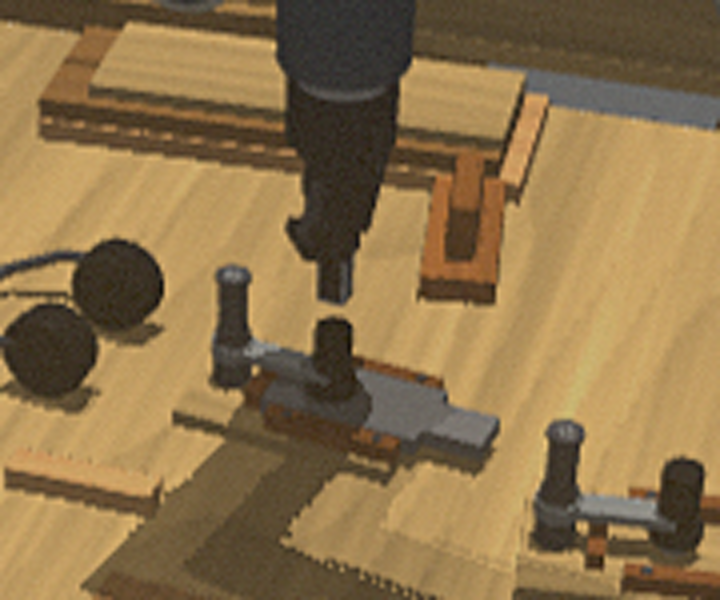

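```bash
python3 - <<'E'
from station import arm
from h import *
C=cam(arm,"side");p=np.array(arm.get_eef_pos());print(p,proj(C,p),proj(C,[.5532,-.2755,.082]),arm.get_finger_gap(),arm.get_force())
im=arm.snapshot("wrist");cv2.imwrite("pics/f2.png",im)
im=arm.snapshot("side");cv2.imwrite("pics/f3.png",cv2.resize(im[150:230,290:410],None,fx=6,fy=6,interpolation=cv2.INTER_CUBIC))
E
```

```text
[ 0.5530187  -0.27543621  0.07374967] [342.23367916 192.68517545] [342.27170649 190.24540011] -0.0014810233378192942 [-0.31314793  0.21953346 -0.45979353]
```

View pics/f2.png

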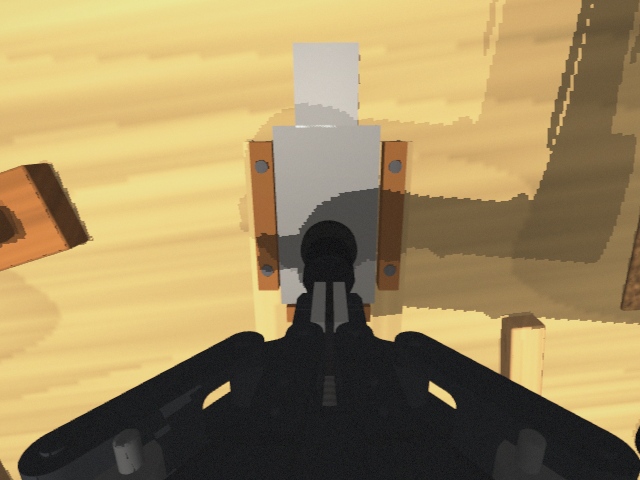

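View pics/f3.png

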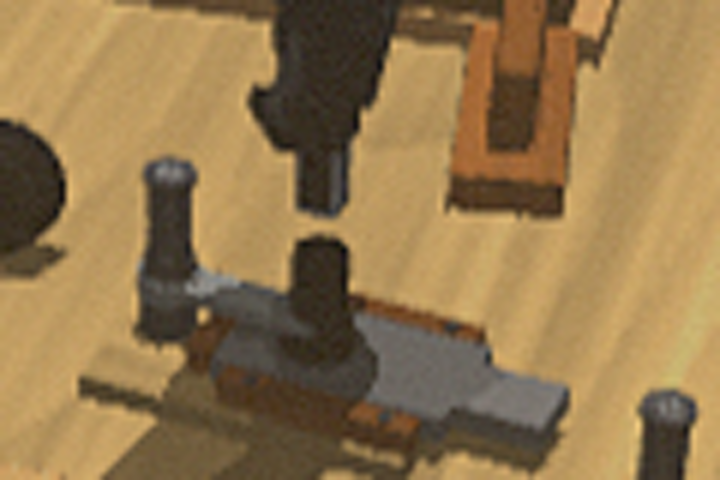

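```bash
python3 - <<'E'
from station import arm
from h import *
im=cv2.imread("pics/f2.png")
g=cv2.convertScaleAbs(im[200:400,240:420],alpha=1.6,beta=30)
cv2.imwrite("pics/f4.png",cv2.resize(g,None,fx=3,fy=3,interpolation=cv2.INTER_CUBIC))
C=cam(arm,"wrist",(arm.get_eef_pos(),arm.get_tcp_rot()))
for z in (.082,.046):print(proj(C,[.5532,-.2755,z]))
p=np.array(arm.get_eef_pos());print(proj(C,p),proj(C,p+[0,0,.02]))
E
```

```text
[328.11023397 281.07576711]
[328.27324571 257.03090113]
[328.17575398 274.57320018] [328.06781938 290.85754399]
```

View pics/f4.png

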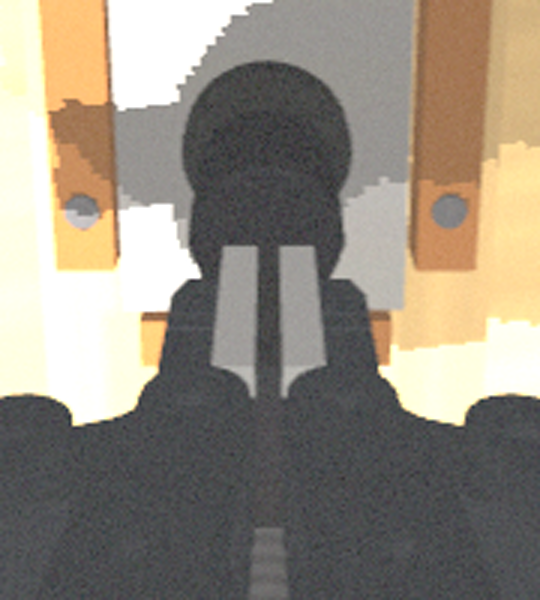

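```bash
python3 - <<'E'
from station import arm
from h import *
p=np.array(arm.get_eef_pos())
print(arm.get_force())
print(arm.move_linear([p[0],p[1],.050],.025,guard=3),arm.get_eef_pos(),arm.get_force(),arm.get_time())
im=arm.snapshot("side");cv2.imwrite("pics/f5.png",cv2.resize(im[150:230,290:410],None,fx=6,fy=6,interpolation=cv2.INTER_CUBIC))
E
```

```text
[-0.36840226  0.16647586 -0.24912476]
True [ 0.55276004 -0.27543735  0.05299487] [-0.36455928  0.88689444  4.62268079] 15.5333
```

View pics/f5.png

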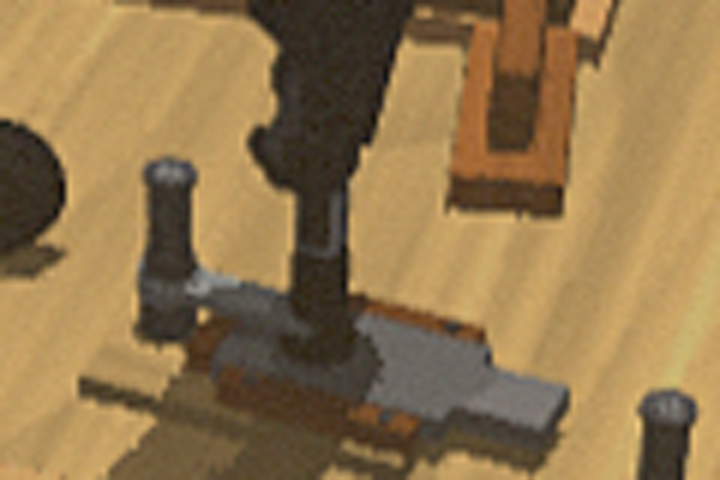

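The fully shut fingertips touch the knob top (0.082 m) at a reported TCP height of 0.053. So the real tips are about 29 mm short of the reported TCP, and the first close passed over the knob. I'll regrip lower, allowing for that offset.

```bash
python3 - <<'E'
from station import arm
from h import *
p=np.array(arm.get_eef_pos());k=np.array([.5532,-.2755])
arm.move_linear([*k,.09],.15)
arm.set_gripper(.65)
print(arm.move_linear([*k,.026],.1,guard=6),arm.get_eef_pos(),arm.get_time())
arm.set_gripper(0,60);arm.sleep(.1)
print(arm.get_finger_gap(),arm.get_eef_pos(),arm.get_force(),arm.get_time())
im=arm.snapshot("side");cv2.imwrite("pics/f6.png",cv2.resize(im[150:230,290:410],None,fx=6,fy=6,interpolation=cv2.INTER_CUBIC))
E
```

```text
False [ 0.55373852 -0.27576284  0.0266891 ] 17.3417
0.30704434542140124 [ 0.55370379 -0.27585604  0.02704712] [-1.02044188  0.07202537  5.552577  ] 17.8083
```

View pics/f6.png

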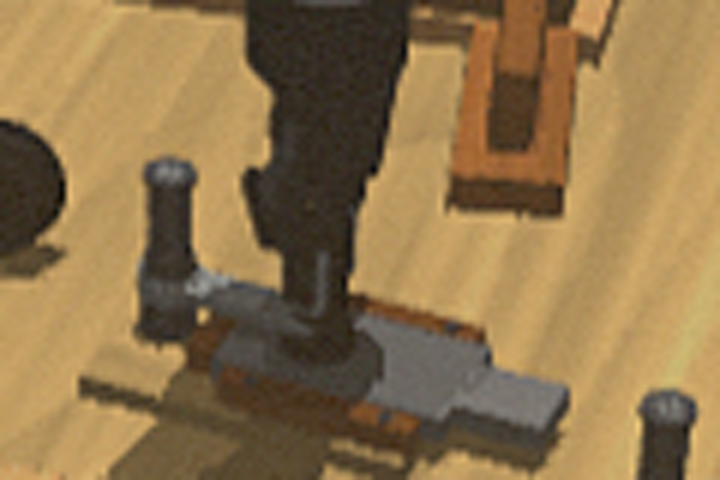

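```bash
python3 - <<'E'
from station import arm
from h import *
p=np.array(arm.get_eef_pos())
arm.move_linear(p+[0,0,.021],.06);arm.sleep(.1)
print(arm.get_finger_gap(),arm.get_eef_pos(),arm.get_force(),arm.get_time())
im=arm.snapshot("side");cv2.imwrite("pics/f7.png",cv2.resize(im[150:230,290:410],None,fx=6,fy=6,interpolation=cv2.INTER_CUBIC))
E
```

```text
0.30337835053419643 [ 0.55381101 -0.27542309  0.04581817] [  5.47005958  -3.229783   -11.60144265] 18.475
```

View pics/f7.png

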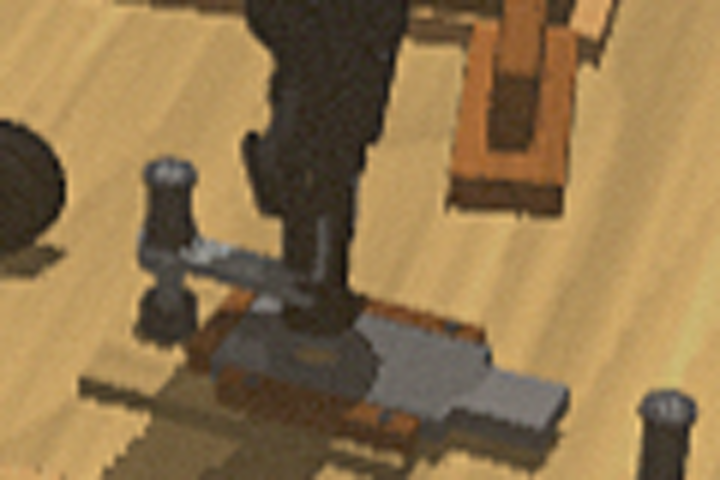

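```bash
python3 - <<'E'
from station import arm
from h import *
post=np.array([.6327,-.2867]);a=-.14;z=.0475
N=9
for i in range(1,N+1):
    d=a+1.3*i/N
    arm.move_linear([*(post-.0801*np.array([np.cos(d),np.sin(d)])),z],.09,ori=ori(d+np.pi/2))
print(arm.get_finger_gap(),arm.get_eef_pos(),arm.get_force(),arm.get_time())
p=np.array(arm.get_eef_pos())
arm.move_linear([p[0],p[1],.026],.06)
print(arm.get_finger_gap(),arm.get_eef_pos(),arm.get_force(),arm.get_time())
im=arm.snapshot("side");cv2.imwrite("pics/f8.png",cv2.resize(im[130:230,270:410],None,fx=5,fy=5,interpolation=cv2.INTER_CUBIC))
E
```

```text
0.30906248482863696 [ 0.59977913 -0.35907864  0.0463206 ] [  2.82853336   1.87937888 -11.41532339] 21.15
0.30831119761186937 [ 0.59980298 -0.3593758   0.02651217] [ 0.93582735  1.20736264 -7.4396907 ] 21.6583
```

View pics/f8.png

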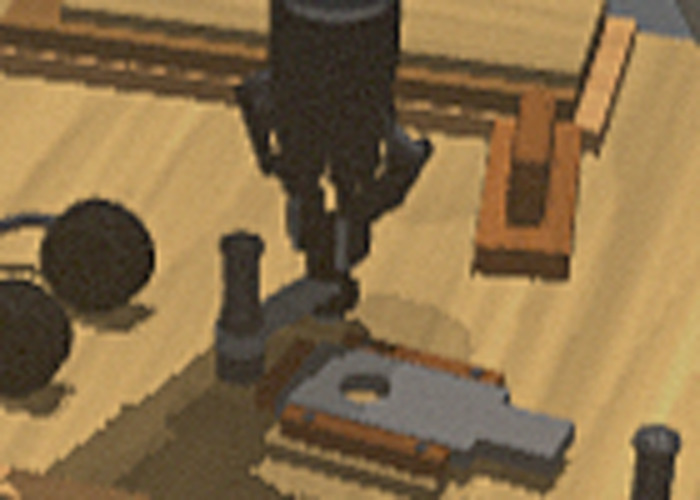

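The finger is swung clear and the plate's hole is exposed. I'll let the finger down, release it, then grip the tongue and find the bench height with a light guarded touch.

```bash
python3 - <<'E'
from station import arm
from fit import *
# mat from wrist seat view
C=cam(arm,"wrist",D["seat"])
M=np.array([ray(C,u,.004)[:2] for u in((72,152),(184,161),(188,338),(93,332))]);print(M,M.mean(0),[np.linalg.norm(M[i]-M[i-1]) for i in range(4)])
p=np.array(arm.get_eef_pos())
arm.move_linear([p[0],p[1],.0235],.06);arm.sleep(.1);print(arm.get_force())
arm.set_gripper(.7);arm.move_linear([p[0],p[1],.10],.2)
t=np.array([.5361,-.2739]);th=-.1295
g=t-.078*np.array([np.cos(th),np.sin(th)])
o=ori(th+np.pi/2)
arm.goto([*g,.09],o);f0=arm.get_force()
r=arm.move_linear([*g,-.030],.06,guard=4)
print(r,arm.get_eef_pos(),arm.get_force()-f0,arm.get_time())
cv2.imwrite("pics/g1.png",arm.snapshot("wrist"))
im=arm.snapshot("side");cv2.imwrite("pics/g2.png",cv2.resize(im[130:250,290:430],None,fx=5,fy=5,interpolation=cv2.INTER_CUBIC))
E
```

```text
[[ 0.40792806 -0.03244268]
 [ 0.41833003  0.09563171]
 [ 0.65406508  0.07201022]
 [ 0.64461589 -0.05541626]] [0.53123477 0.01994575] [np.float64(0.23780016158147327), np.float64(0.12849611338375566), np.float64(0.2369155774020487), np.float64(0.12777635157200098)]
[-1.20252845  0.84285786 -1.76867997]
False [ 0.45897839 -0.26389531 -0.0297177 ] [-0.77052858 -0.46576791 -0.83394377] 26.4167
```

View pics/g1.png

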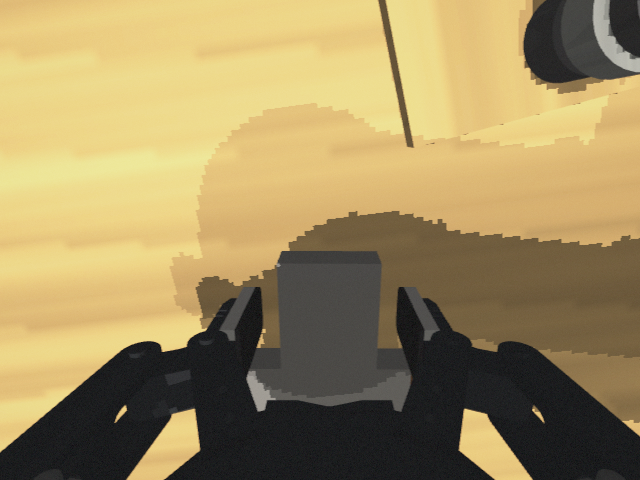

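View pics/g2.png

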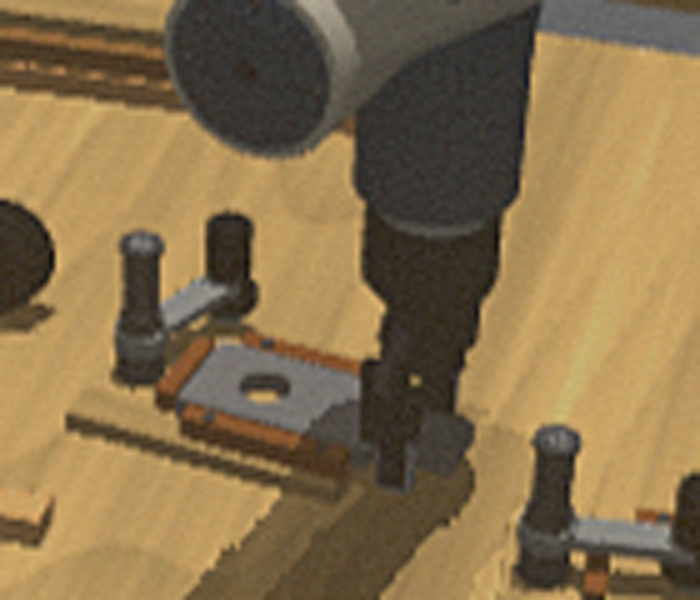

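```bash
python3 - <<'E'
from station import arm
from h import *
p=np.array(arm.get_eef_pos())
arm.move_linear([p[0],p[1],-.0275],.06)
arm.set_gripper(0,90);arm.sleep(.05)
print(arm.get_finger_gap(),arm.get_eef_pos(),arm.get_force())
zg=arm.get_eef_pos()[2]
arm.move_linear([p[0],p[1],.095],.13)
print(arm.get_finger_gap(),arm.get_eef_pos(),arm.get_force(),arm.get_time())
c=np.array([.5315,.019]);th=-.099;g=c-.067*np.array([np.cos(th),np.sin(th)])
arm.goto([*g,.06],ori(th+np.pi/2));print(arm.get_time(),zg)
im=arm.snapshot("side");cv2.imwrite("pics/g3.png",cv2.resize(im[180:330,230:430],None,fx=4,fy=4,interpolation=cv2.INTER_CUBIC))
E
```

```text
0.4265120920936145 [ 0.45889966 -0.26394309 -0.02715603] [-1.45428543  1.39893218  5.34843133]
0.42297286321604227 [ 0.45814    -0.2634999   0.09384965] [-0.39214762 -0.08695145 -1.73714168] 28.2333
29.3583 -0.027156025594004082
```

View pics/g3.png

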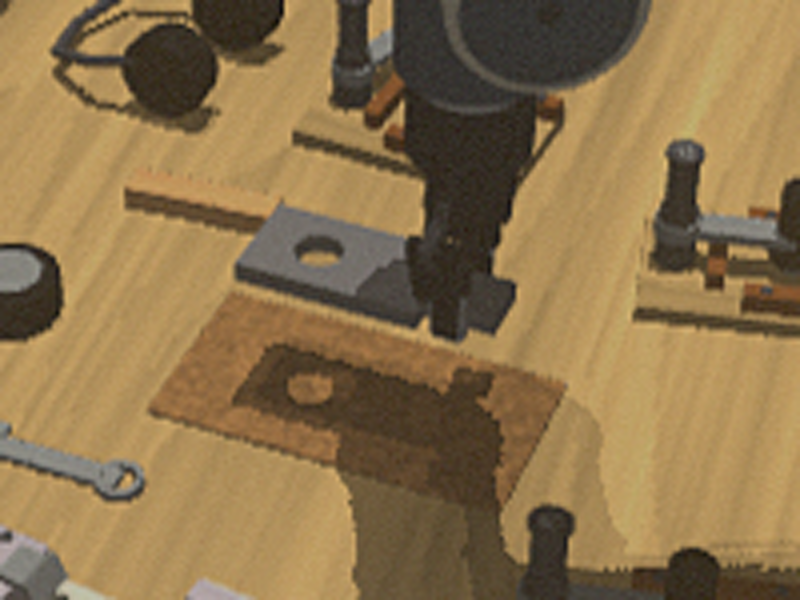

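```bash
python3 - <<'E'
from station import arm
from h import *
p=np.array(arm.get_eef_pos())
arm.move_linear([p[0],p[1],-.022],.12)
print(arm.move_linear([p[0],p[1],-.037],.03,guard=3),arm.get_eef_pos(),arm.get_force(),arm.get_time())
arm.set_gripper(.62);print(arm.get_finger_gap())
arm.move_linear([p[0],p[1],.04],.2)
c=np.array([.5315,.019]);th=-.099
arm.goto([.43,.03,.16],ori(th+np.pi/2));arm.sleep(.1)
import pickle;D=pickle.load(open("poses.pkl","rb"));D["mat"]=(arm.get_eef_pos(),arm.get_tcp_rot());pickle.dump(D,open("poses.pkl","wb"))
im=arm.snapshot("wrist");cv2.imwrite("pics/h1.png",im)
im=arm.snapshot("side");cv2.imwrite("pics/h2.png",cv2.resize(im[180:330,230:430],None,fx=4,fy=4,interpolation=cv2.INTER_CUBIC))
print(arm.get_time())
E
```

```text
True [ 0.46621628  0.02507689 -0.0261607 ] [-1.26886286  1.52882723  7.24606858] 30.5583
0.6176625487278489
32.125
```

View pics/h1.png

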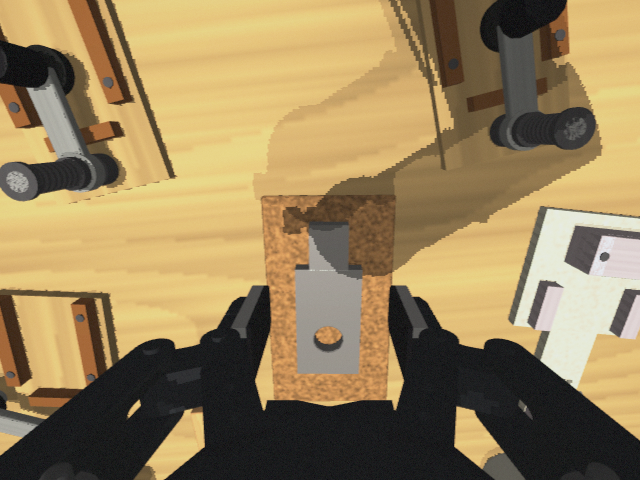

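View pics/h2.png

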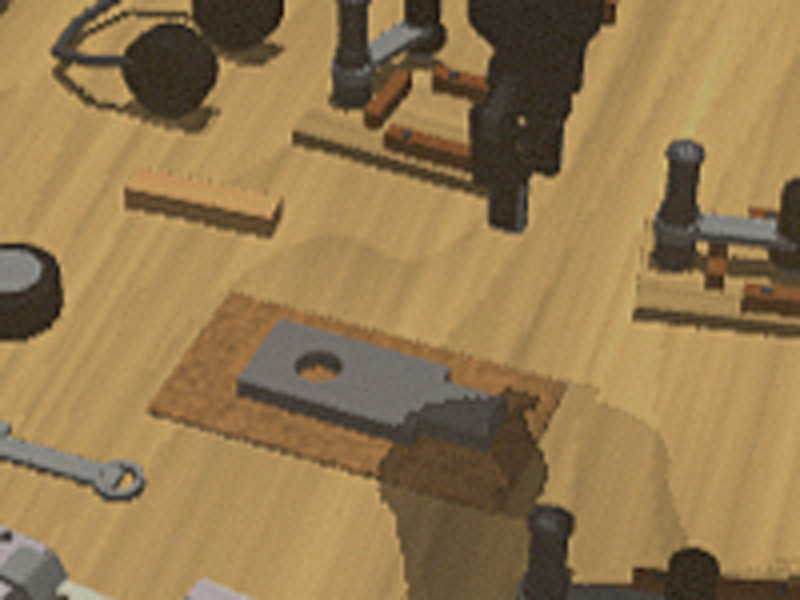

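```bash
python3 - <<'E'
from fit import *
np.set_printoptions(precision=4,suppress=True)
im=cv2.imread("pics/h1.png");cv2.imwrite("pics/h3.png",cv2.resize(im[205:390,265:395],None,fx=3.2,fy=3.2,interpolation=cv2.INTER_CUBIC))
C=cam(arm,"wrist",D["mat"])
L=[((-105,-19),(309.5,225)),((-105,19),(349,225)),((-60,-33),(296,270)),((-60,33),(361.5,270)),((60,-33),(297,373)),((60,33),(359.5,374))]
t,th,r=fit([np.array(a)/1000 for a,_ in L],[ray(C,b,.018)[:2] for _,b in L]);print("plate",t,th);print(r*1000)
M=np.array([ray(C,u,.004)[:2] for u in((262,196),(395,196),(386,400),(274,401))]);print(M.mean(0))
E
```

```text
plate [0.5428 0.018 ] -0.10605453961126012
[[ 0.0174  0.5361]
 [-0.3226 -0.3527]
 [ 0.5526  0.8376]
 [-0.0978 -1.1473]
 [-0.5242 -0.5162]
 [ 0.3748  0.6424]]
[0.5318 0.0199]
```

View pics/h3.png

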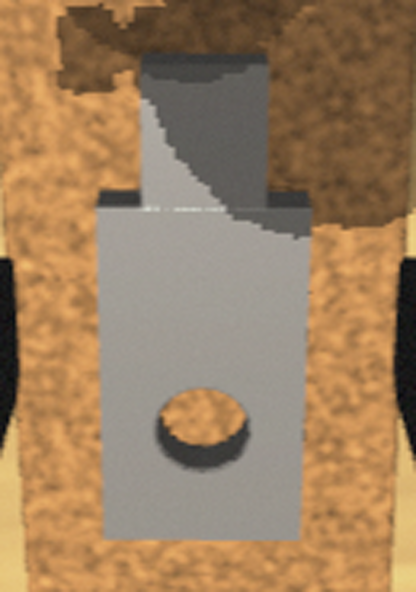

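```bash
python3 - <<'E'
from station import arm
from h import *
t=np.array([.5428,.018]);th=-.103
g=t+.028*np.array([np.cos(th),np.sin(th)])
arm.set_gripper(.97)
arm.goto([*g,.03],ori(th+np.pi/2))
arm.move_linear([*g,-.015],.15)
print(arm.move_linear([*g,-.045],.04,guard=4),arm.get_eef_pos(),arm.get_force(),arm.get_time())
z=arm.get_eef_pos()[2]+.004
arm.move_linear([*g,z],.05)
arm.set_gripper(0,100);arm.sleep(.1)
zc=arm.get_eef_pos()[2];print(arm.get_finger_gap(),arm.get_eef_pos(),arm.get_force())
arm.move_linear([*g,z+.09],.15)
print(arm.get_finger_gap(),arm.get_force(),arm.get_time(),"h",zc-.004)
im=arm.snapshot("side");cv2.imwrite("pics/i1.png",cv2.resize(im[150:330,230:430],None,fx=4,fy=3.3,interpolation=cv2.INTER_CUBIC))
# seat plan IK
h=zc-.004;S=np.array([.58475,.272]);ths=-.211
def pose(xs,zb,tl):
    Rp=R.from_euler("ZY",[ths,-tl]);piv=np.array([S[0]+xs*np.cos(ths),S[1]+xs*np.sin(ths),zb])
    return piv+Rp.apply([.105+.028,0,h]),(Rp*R.from_rotvec(ori(np.pi/2))).as_rotvec()
for a in((-.06,.09,.22),(-.06,.016,.22),(-.1055,.014,.22),(-.105,.012,0)):
    P=pose(*a);print(a,P[0],arm.solve_ik(*P))
c=cam(arm,"top");print("glue",ray(c,(256,158),.05),ray(c,(251,151),.16))
E
```

```text
True [ 0.57062055  0.01510431 -0.03736036] [-1.93723783  0.17153419  7.12291344] 34.35
0.7426950161510188 [ 0.57200353  0.01498568 -0.03094098] [-4.2929098   0.36225293 15.089003  ]
0.7472354157805576 [ 0.179612   -0.05556125 -2.21288181] 35.7583 h -0.034940983291003105
(-0.06, 0.09, 0.22) [0.66045251 0.25578542 0.08492572] [ 0.68203909  0.48775902  0.05117911  0.2028538  -1.004327   -2.56182408]
(-0.06, 0.016, 0.22) [0.66045251 0.25578542 0.01092572] [ 0.680554    0.54812387 -0.05914979  0.23060884 -0.83731678 -2.6062995 ]
(-0.1055, 0.014, 0.22) [0.61596161 0.26531485 0.00892572] [ 0.7394001   0.48976742 -0.17449814  0.25180874 -0.7932746  -2.68816747]
(-0.105, 0.012, 0) [ 0.61212902  0.26613574 -0.02294098] [ 6.43549129e-01  6.22582806e-01  9.22157911e-02 -4.44089210e-16
 -1.04042931e+00 -2.42534546e+00]
glue [0.78660594 0.21390449 0.05      ] [0.77695564 0.21442246 0.16      ]
```

View pics/i1.png

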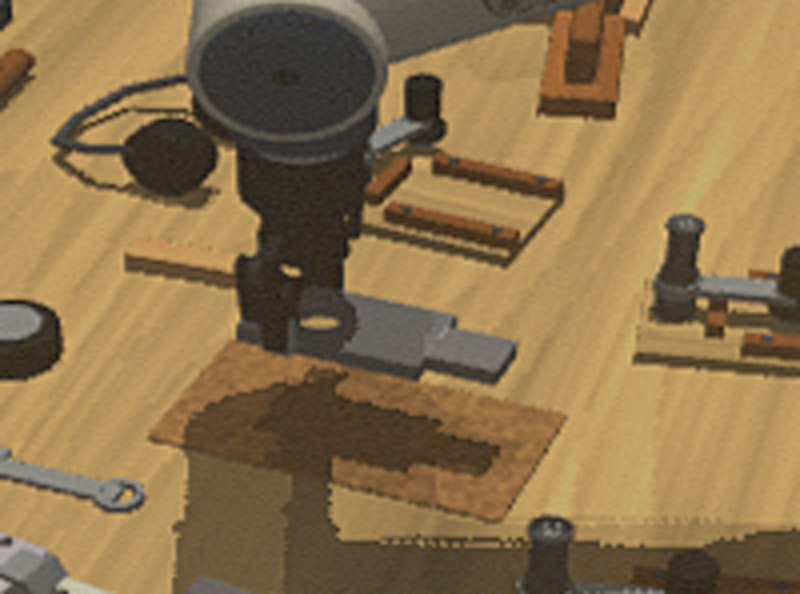

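```bash
cat > sp.py <<'E'
from h import *
h=-.03494;S=np.array([.58475,.272]);ths=-.211
def pose(xs,zb,tl,S=S):
    Rp=R.from_euler("ZY",[ths,-tl]);piv=np.array([S[0]+xs*np.cos(ths),S[1]+xs*np.sin(ths),zb])
    return piv+Rp.apply([.105+.028,0,h]),(Rp*R.from_rotvec(ori(np.pi/2))).as_rotvec()
E
python3 - <<'E'
from station import arm
from sp import *
arm.goto(*pose(-.06,.06,.22))
P=pose(-.06,.018,.22);arm.move_linear(P[0],.08,ori=P[1]);arm.sleep(.1)
print(arm.get_eef_pos()-P[0],arm.get_force(),arm.get_finger_gap(),arm.get_time())
cv2.imwrite("pics/j1.png",arm.snapshot("wrist"))
im=arm.snapshot("side");cv2.imwrite("pics/j2.png",cv2.resize(im[250:400,200:360],None,fx=5,fy=4,interpolation=cv2.INTER_CUBIC))
C=cam(arm,"side");Rp=R.from_euler("ZY",[ths,-.22]);piv=np.array([S[0]-.06*np.cos(ths),S[1]-.06*np.sin(ths),.018])
for q in((0,.019,0),(0,.019,.014),(0,-.019,.014),(.165,.033,0)):
    u=proj(C,piv+Rp.apply(q));print(q,u,(u-[200,250])*[5,4])
E
```

```text
[0.0003973  0.00022641 0.00064767] [-0.2403195   0.30159244 -2.31333686] 0.7405478901620345 37.5833
(0, 0.019, 0) [280.70968151 354.86425096] [403.54840757 419.45700383]
(0, 0.019, 0.014) [281.70954337 351.18804838] [408.54771687 404.75219353]
(0, -0.019, 0.014) [290.81623986 339.92092662] [454.08119932 359.68370648]
(0.165, 0.033, 0) [216.01848432 321.00149652] [ 80.09242159 284.00598608]
```

View pics/j1.png

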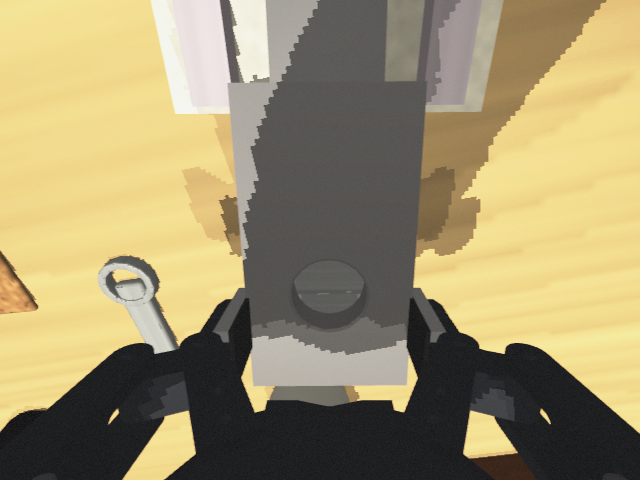

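View pics/j2.png

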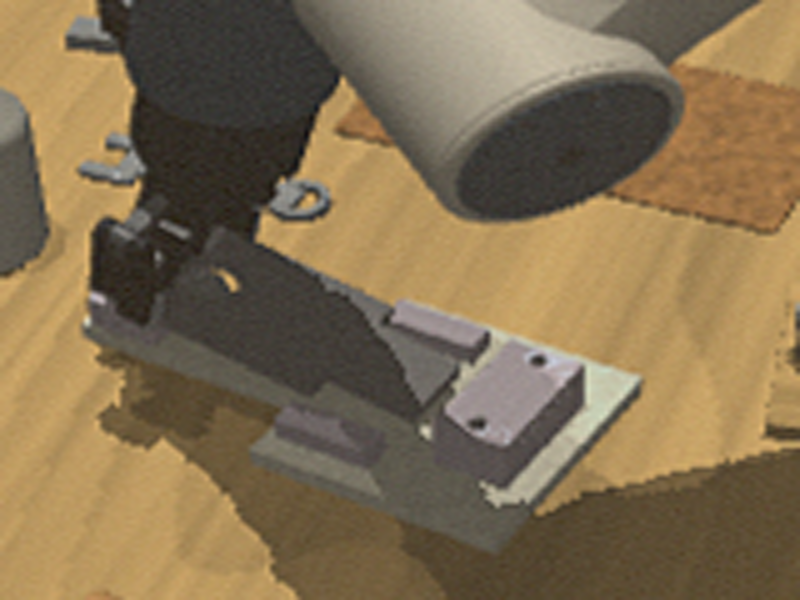

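```bash
python3 - <<'E'
from station import arm
from sp import *
im=cv2.imread("pics/j1.png");cv2.imwrite("pics/j3.png",cv2.resize(im[0:150,140:500],None,fx=2.2,fy=3.5,interpolation=cv2.INTER_CUBIC))
C=cam(arm,"wrist",(arm.get_eef_pos(),arm.get_tcp_rot()))
c,s=np.cos(ths),np.sin(ths)
for q in((-.01,.036,.026),(-.01,-.036,.026),(-.04,.036,.026),(-.04,-.036,.026)):
    u=proj(C,[S[0]+c*q[0]-s*q[1],S[1]+s*q[0]+c*q[1],q[2]]);print(q,u,(u-[140,0])*[2.2,3.5])
E
```

```text
(-0.01, 0.036, 0.026) [420.96220588 107.1381793 ] [618.11685293 374.98362756]
(-0.01, -0.036, 0.026) [233.06387514 107.28500483] [204.74052531 375.49751691]
(-0.04, 0.036, 0.026) [432.47739621  14.08049868] [643.45027166  49.28174538]
(-0.04, -0.036, 0.026) [220.92208705  14.24384512] [178.02859152  49.85345792]
```

View pics/j3.png

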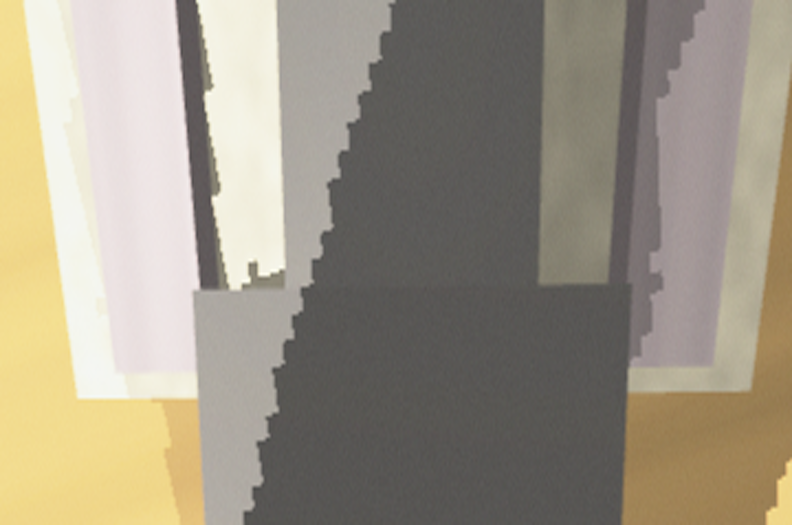

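The rails sit where I predicted, within 0.5 mm. Sliding the tongue under the keeper.

```bash
python3 - <<'E'
from station import arm
from sp import *
P=pose(-.06,.0145,.22);arm.move_linear(P[0],.08,ori=P[1])
f0=arm.get_force()
P=pose(-.1055,.0145,.22);r=arm.move_linear(P[0],.05,ori=P[1],guard=8)
print(r,arm.get_eef_pos()-P[0],arm.get_force()-f0,arm.get_finger_gap(),arm.get_time())
cv2.imwrite("pics/k1.png",arm.snapshot("wrist"))
im=arm.snapshot("side");cv2.imwrite("pics/k2.png",cv2.resize(im[250:400,200:360],None,fx=5,fy=4,interpolation=cv2.INTER_CUBIC))
E
```

```text
True [ 0.0021061  -0.00015555  0.00104482] [ 1.27141516  1.07131184 -0.51654191] 0.7393494551802422 38.8167
```

View pics/k1.png

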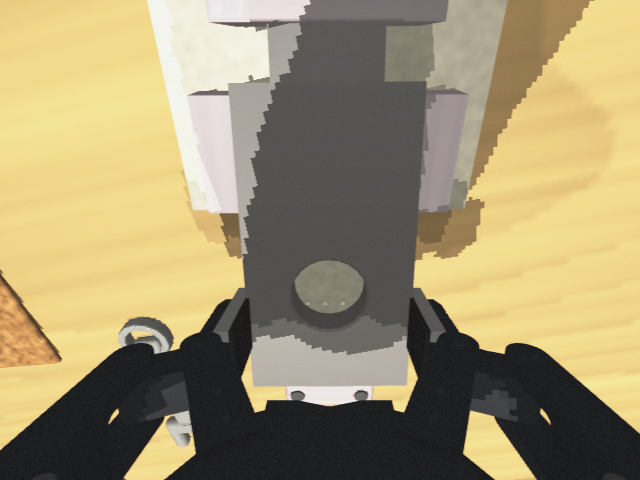

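View pics/k2.png

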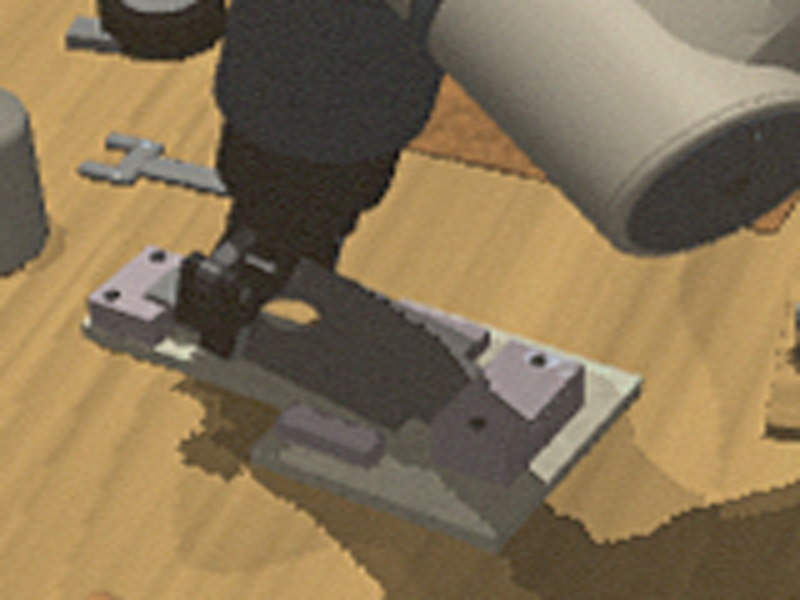

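```bash
python3 - <<'E'
from station import arm
from sp import *
f0=arm.get_force()
for xs,zb,t in((-.1032,.0145,.20),(-.1038,.0135,.14),(-.1044,.013,.09),(-.1048,.0125,.05),(-.105,.012,.02),(-.105,.0115,0),(-.105,.0115,-.012)):
    P=pose(xs,zb,t);arm.move_linear(P[0],.05,ori=P[1])
    print(t,np.round(arm.get_force()-f0,1),np.round((arm.get_eef_pos()-P[0])*1e3,1),round(arm.get_finger_gap(),3))
arm.sleep(.1);print(arm.get_force()-f0,arm.get_torque(),arm.get_time())
im=arm.snapshot("side");cv2.imwrite("pics/l2.png",cv2.resize(im[250:400,200:360],None,fx=5,fy=4,interpolation=cv2.INTER_CUBIC))
cv2.imwrite("pics/l1.png",arm.snapshot("wrist"))
E
```

```text
0.2 [-3.9 -0.3 -1. ] [-0.3 -0.2 -0.6] 0.742
0.14 [-5.   0.2 -1.8] [-0.3 -0.3 -0.6] 0.747
0.09 [-5.8  2.2 -2.3] [-0.5  0.1 -0.3] 0.746
0.05 [-7.3  0.9 -1.8] [-0.7 -0.1 -0.4] 0.744
0.02 [-7.3  1.6 -3.9] [-0.8 -0.4 -0.9] 0.742
0 [-5.8  0.8  0.7] [1.  0.1 0.6] 0.742
-0.012 [-9.4 -1.   7.7] [0.9 0.1 2.2] 0.742
[-8.96867934 -0.1180892   8.34597172] [-0.44125331  1.25122155 -0.12566572] 40.925
```

View pics/l1.png

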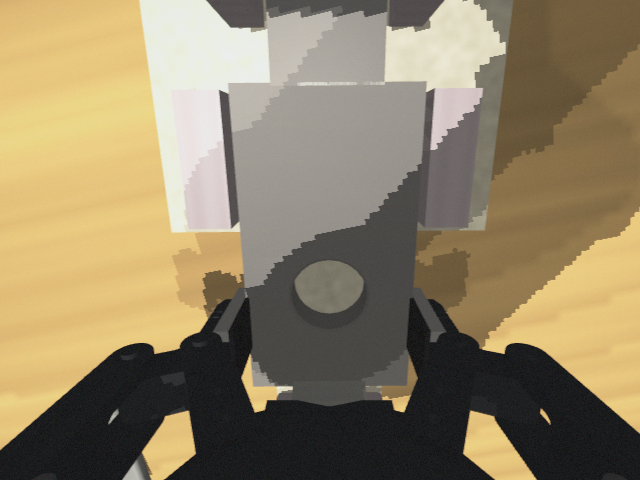

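View pics/l2.png

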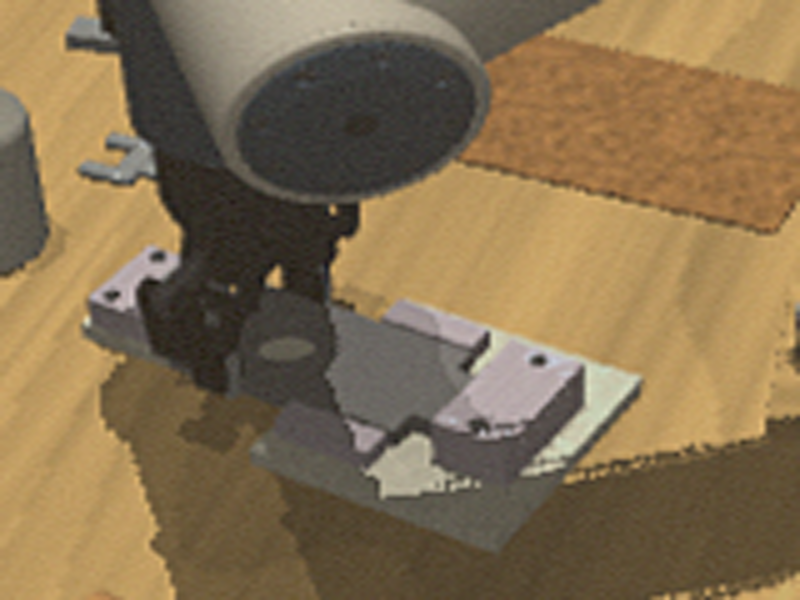

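```bash
python3 - <<'E'
from station import arm
from sp import *
f0=np.array([-.2,.3,-2.3])
P=pose(-.105,.0105,-.03);r=arm.move_linear(P[0],.03,ori=P[1],guard=18)
print(r,np.round(arm.get_force()-f0,1),(arm.get_eef_pos()-P[0])*1e3,arm.get_torque())
P=pose(-.105,.012,0);arm.move_linear(P[0],.05,ori=P[1]);print(arm.get_force()-f0)
arm.set_gripper(.95);arm.sleep(.1);print(arm.get_force(),arm.get_finger_gap())
p=np.array(arm.get_eef_pos());arm.move_linear([p[0],p[1],.075],.15)
q=pose(-.105,.012,0)[1]
arm.goto([.47,.285,.16],q);arm.sleep(.1);print(arm.get_time(),arm.get_eef_pos())
import pickle;D=pickle.load(open("poses.pkl","rb"));D["fin"]=(arm.get_eef_pos(),arm.get_tcp_rot());pickle.dump(D,open("poses.pkl","wb"))
im=arm.snapshot("wrist");cv2.imwrite("pics/m1.png",im)
im=arm.snapshot("side");cv2.imwrite("pics/m2.png",cv2.resize(im[280:400,200:340],None,fx=5.7,fy=5,interpolation=cv2.INTER_CUBIC))
E
```

```text
True [-2.  -0.1  8.4] [0.96193821 0.06494999 5.98449786] [-0.14842388  0.41251813 -0.01159768]
[-8.91009988e-04 -2.85986826e-01  2.90371068e+00]
[ 0.35589394  1.05187405 -0.05054889] 0.9501775377389354
43.5167 [0.47012363 0.28455399 0.1585576 ]
```

View pics/m1.png

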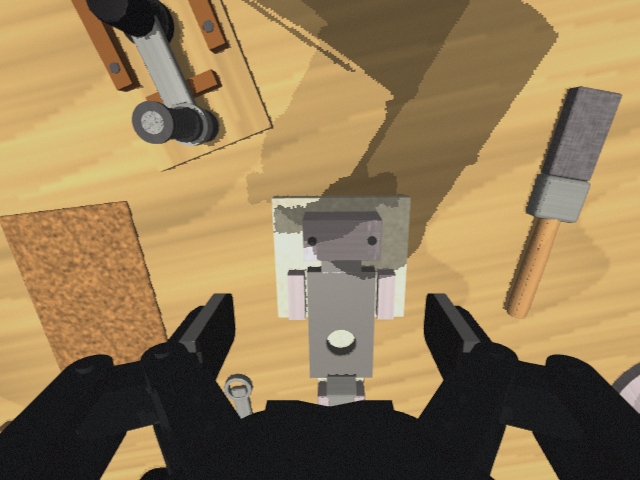

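View pics/m2.png

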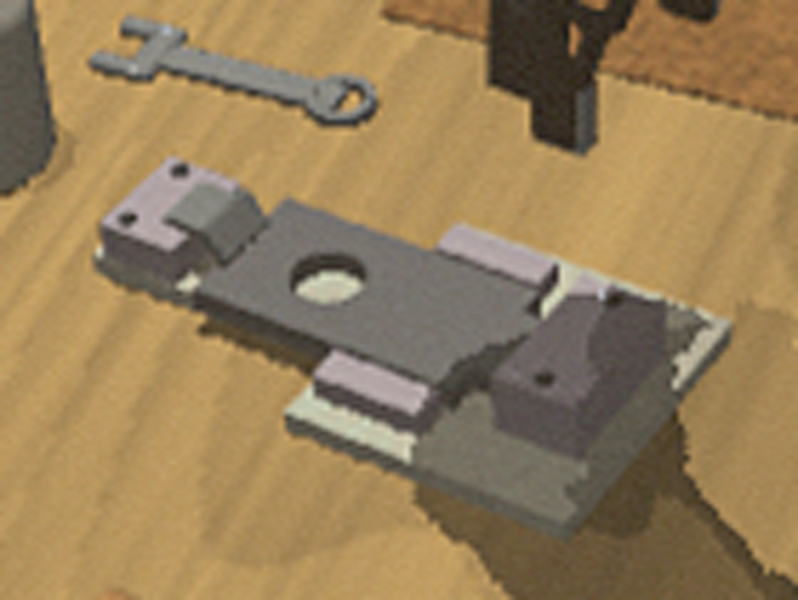

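```bash
python3 - <<'E'
from fit import *
np.set_printoptions(precision=1,suppress=True)
s0=cv2.imread("pics/a_side.png")
im=arm.snapshot("side");a=cv2.resize(im[300:360,215:295],None,fx=10,fy=9.9,interpolation=cv2.INTER_CUBIC)
c,s=np.cos(-.211),np.sin(-.211);S=(.58475,.272)
C=cam(arm,"side");W=cam(arm,"wrist",D["fin"])
for q in((.06,.033,.026),(.06,-.033,.026),(.06,.033,.012),(-.06,.033,.026),(-.06,-.033,.026),(.055,.015,.029),(.055,-.015,.029),(.06,.033,.040),(.06,-.033,.040)):
    X=[S[0]+c*q[0]-s*q[1],S[1]+s*q[0]+c*q[1],q[2]];u=proj(C,X);print(q,u,(u-[215,300])*[10,9.9],"W",proj(W,X))
cv2.imwrite("pics/n1.png",a[:590])
w=cv2.imread("pics/m1.png");cv2.imwrite("pics/n2.png",cv2.resize(w[250:410,270:410],None,fx=4,fy=3.7,interpolation=cv2.INTER_CUBIC))
E
```

```text
(0.06, 0.033, 0.026) [232.  336.3] [169.7 359.8] W [371.5 378.5]
(0.06, -0.033, 0.026) [248.7 318.1] [337.2 178.9] W [309.  378.4]
(0.06, 0.033, 0.012) [232.5 340.6] [174.6 402.2] W [370.  369.7]
(-0.06, 0.033, 0.026) [277.2 356.7] [621.6 561. ] W [375.8 273. ]
(-0.06, -0.033, 0.026) [293.  337.1] [779.6 367.5] W [306.7 273. ]
(0.055, 0.015, 0.029) [238.4 331.1] [233.6 308.2] W [354.7 376.4]
(0.055, -0.015, 0.029) [246.  322.8] [309.7 225.8] W [326.  376.4]
(0.06, 0.033, 0.04) [231.5 332. ] [164.7 317. ] W [373.1 387.9]
(0.06, -0.033, 0.04) [248.3 313.8] [333.4 136.4] W [308.2 387.8]
```

View pics/n1.png

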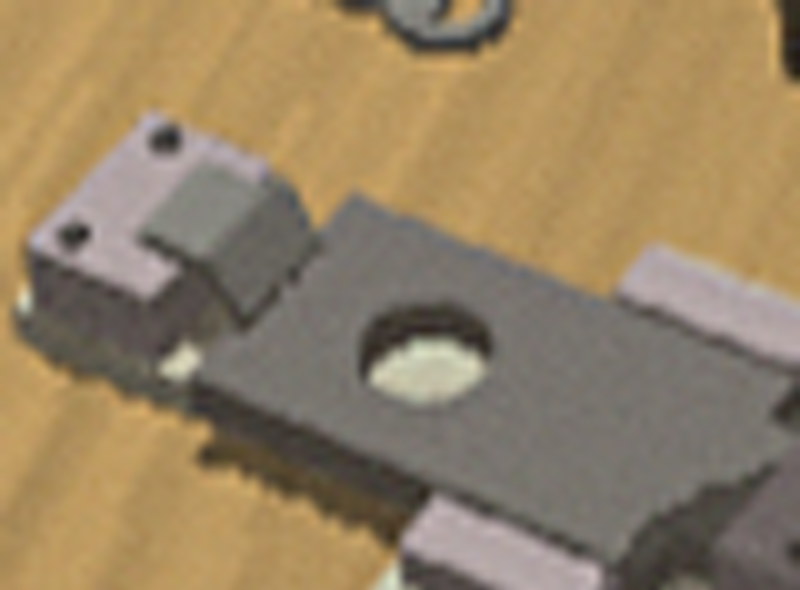

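View pics/n2.png

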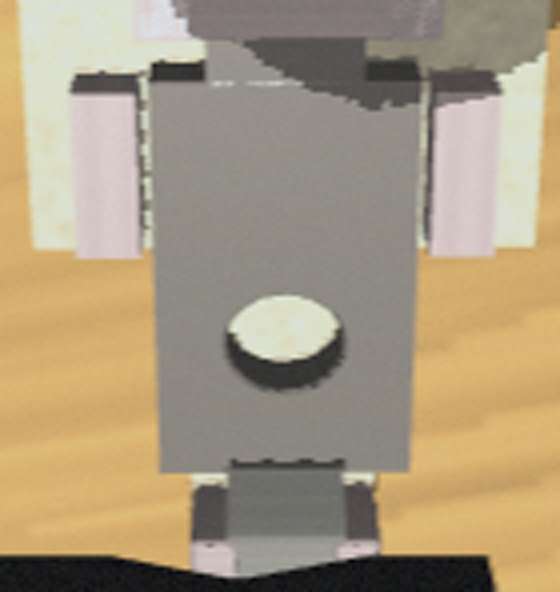

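The wrist view shows the latch tip lying over the plate's end. The end width is 62.5 px, matching the prediction for a top height of 26 mm, so the plate is level. One last check of the whole bench before handing in.

```bash
python3 - <<'E'
from station import arm
import cv2,numpy as np
t=arm.snapshot("top");cv2.imwrite("pics/o1.png",t)
E
```

```text
(no output)
```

View pics/o1.png

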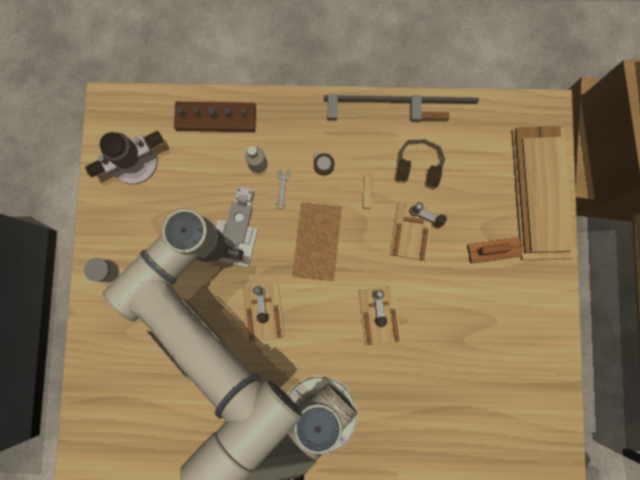

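The visible bystanders, at (255,158), (282,190), (323,163), (367,190), (420,165) and (495,250), are where they started. The brush is hidden under the arm here, but the last wrist view showed it in place. The finger is aside at (430,213), the jig is empty and the plate is in the seat.

```bash
python3 - <<'E'
from station import arm
print(arm.get_time(),arm.get_force());arm.hand_in()
E
```

```text
43.7167 [0.69793425 0.28639633 0.14844951]
the job is handed in; nothing more can be done
```

The job is done and handed in at 43.7 s. I lifted the hold-down finger by its knob, swung it about 1.3 rad aside and let it down. The plate went by its tongue to the middle of the mat, flat and released. I then took it by its body, slid the tongue under the keeper and pressed the other end past the latch.

**Last checks:**
- The wrist view shows the latch tip over the plate's end, and the plate's top at the seated height and level.
- The plate sits about 1 mm towards the keeper by the wrist view. The side view suggests nearer 3 mm.
- The tool force before hand-in was about zero, and the bystanders look unmoved.

**What failed or disagreed:**
- **First knob grip:** it missed because the fingertips end about 29 mm short of the reported TCP. I found this with a 3 N guarded touch on the knob top, corrected for it and regripped.
- **Top camera:** it disagreed with the other two by up to about 6 mm in y, so I used the wrist views for the positions.
- **Final extra press:** its guard stopped it 6 mm short, so I relied on the pictures rather than the force to judge that the latch had closed.

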